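# Put the standing game pieces away in their fitted trays

### The arm

A 6-joint arm with a two-finger parallel gripper is mounted at the origin on the work surface. World frame = base frame: x ahead of the robot, y to its left, z up, the work surface at z = 0. Lengths are in mm, angles in rad, forces in N, time in s.
With the tool pointing down it reaches from about 300 to 775 mm from the base axis. Payload 14.6 kg.
Tool frame: the origin (TCP) lies between the finger pads; the fingertips stand ahead of it and the grasp point (between the pads) lies 11 mm behind it (manip.finger_overhang is the z of the fingertips in the tool frame, in mm); z points along the fingers, y is the line along which they close (so a half turn about z gives the same grasp; the last joint's range is limited). The gripper opens to 94 mm and grips with 3 to 60 N. Pads are 16 mm wide; open, the fingers measure 119 mm over their backs; the gripper's body (75 mm by 177 mm) begins 78 mm behind the grasp point.
Start: joints at [-0.067, 0.3, 1.521, -0, 1.321, -0.067], TCP at [549.99, -0.002, 184.446] pointing down, gripper open.
Joint ranges: [-3.03, 3.03], [-0.79, 2.21], [0.23, 2.52], [-1.04, 4.18], [0, 3.07], [-2.55, 2.55]. Speed limits (rad/s): [2.22, 2.22, 2.57, 3.14, 3.14, 3.14].

### API

Orientations are given as [roll, pitch, yaw] about the fixed x, y, z axes, in that order (R = Rz(yaw) Ry(pitch) Rx(roll)).
In Python, from cell import manip gives the robot as it stands.
- The arm moves only by the tool jog_arm, never from a script. Its argument "series" is a list of rows, each a list of 7 numbers: the shift along the world's x, y, z as a fraction of full scale, then the turn, a rotation vector about the world's x, y, z as a fraction of full scale, then the closure, from 0 (fully open) to 1 (shut). In form: [[dx, dy, dz, wx, wy, wz, fingers], ...]. A call has 1 to 8 rows; each row is the pose to reach, as a shift and turn from the pose commanded when the call began; what a row does not reach only later rows make up. Full scale, the value 1, is 120 mm for a shift and 90 degrees for a turn. A row lasts 1/12 s, in which the tool goes at most 41.7 mm and 7.16 degrees, less where a joint would pass 70% of its speed; a pose out of reach is approached as far as the arm can. A call with a number of a shift or a turn outside -1 to 1 is refused whole. A call with a gripper value outside its range is refused whole. The fingers move at their own pace and stop on an object; "grip_force" is the grip in N (left out, the last holds). Time passes only in rows, so rows that repeat a pose let the fingers close. It gives the time, the measured TCP pose, the force, the opening and the grip force at its end, in the units of the state.
- manip.read_state(): the state, without advancing time (a new reading comes with each control period).
- manip.camera(name): name is "scene" or "side" or "wrist"; returns a dict with "frame" (480x640x3 uint8, red, green, blue), "vfov" (degrees; the focal length in pixels is half the picture's height over the tangent of half this angle, whatever the lens; pixels are square), "cx", "cy" (the principal point, pixels), "k1" (the pictures are not rectified: a ray, as slopes to the right and down, at radius r is drawn at 1 + k1 r^2 times it, then the intrinsics apply), "R" (3x3) and "t" (3): a world point X has camera coordinates R X + t; the wrist camera has in their place "hand_eye" (4x4, takes a point from camera to tool coordinates, whose origin is the TCP and whose axes are the flange's). Camera axes: x right, y down, z forward; pixel columns grow to the right and rows downward; lengths in mm; the calibration is good to about 2 mm. A picture is of the moment at which its call begins: read the wrist's pose just before it. There is no depth.
- manip.sign_off(): hands the job in; it is judged then, once.
The state is a dict: "clock": time; "joints": joint angles; "qd": joint speeds; "effort": joint torques, N m; "eef_pos": TCP position; "eef_rot": TCP orientation; "wrist_force": force on the tool from outside, world axes, zero at the start; "moment": the same for the moment, N m; "finger_gap": finger opening in mm; "finger_force": force on a finger pad.
Only numpy, scipy, OpenCV 4.12 (cv2) and the standard library are available. Lean on these libraries where they do the work, as an engineer would, in place of code of your own. Each camera call takes 0.05 s, during which the arm holds its last target. There are 200 camera calls.

### The job

Game night is over: put the four standing wooden pieces away, each standing upright and flat on the floor of the dark tray of its own shape and size (large round, small round, large square, small square). Knock none of them over, and leave the die and the flat draughtsman where they lie.

Things in the scene. Friction and masses are not known exactly. Their poses are not given: they have to be found in the camera images.
- big_round: Light wood, loose, standing. Origin: centre of underside; z up. The large turned piece, 96 mm tall, about 100 g: round foot 50 mm across and 14 mm high, waist 24 mm across, plain cylindrical head 36 mm across from 56 to 96 mm height (the place to grip).
- small_round: Light wood, loose, standing. Origin: centre of underside; z up. The small turned piece, 66 mm tall, about 30 g: round foot 30 mm across and 10 mm high, waist 14 mm across, plain cylindrical head 22 mm across from 36 to 66 mm height (the place to grip).
- big_square: Light wood, loose, standing. Origin: centre of underside; z up. The large square tower, 94 mm tall, about 100 g: square foot 48 x 48 mm and 14 mm high, shaft 24 mm square, square crown 36 x 36 mm from 52 to 84 mm height (the place to grip), with four corner teeth up to 94 mm flush with its sides; x, y axes parallel to its sides (looks the same every quarter turn).
- small_square: Light wood, loose, standing. Origin: centre of underside; z up. The small square tower, 66 mm tall, about 30 g: square foot 30 x 30 mm and 10 mm high, shaft 14 mm square, square crown 22 x 22 mm from 36 to 60 mm height (the place to grip), with four corner teeth up to 66 mm flush with its sides; x, y axes parallel to its sides (looks the same every quarter turn).
- tray_big_round: Dark wood open tray with a cork floor, fixed to the table. Origin: centre of underside; z up. Inner floor 4 mm above the table, rim 14 mm above the table, wall 6 mm thick. Round, inside 68 mm across, outside 80 mm.
- tray_small_round: Dark wood open tray with a cork floor, fixed to the table. Origin: centre of underside; z up. Inner floor 4 mm above the table, rim 14 mm above the table, wall 6 mm thick. Round, inside 47 mm across, outside 59 mm.
- tray_big_square: Dark wood open tray with a cork floor, fixed to the table. Origin: centre of underside; z up. Inner floor 4 mm above the table, rim 14 mm above the table, wall 6 mm thick. Square, inside 66 x 66 mm, outside 78 x 78 mm; x, y axes parallel to its sides (looks the same every quarter turn).
- tray_small_square: Dark wood open tray with a cork floor, fixed to the table. Origin: centre of underside; z up. Inner floor 4 mm above the table, rim 14 mm above the table, wall 6 mm thick. Square, inside 46 x 46 mm, outside 58 x 58 mm; x, y axes parallel to its sides (looks the same every quarter turn).
- die: Bystander, to be left alone: a large light-wood die, a 30 mm cube with black pips, loose on the table among the pieces. Origin: centre of its underside.
- draughtsman: Bystander, to be left alone: a flat light-wood disc 40 mm across and 12 mm high, lying loose on the table among the pieces. Origin: centre of its underside.
There are look-alikes about, which are no part of the job. Leave any green look-alike of the tray_small_square alone.

How it is judged:
By the outcome, as a careful person would: the job done as asked, in the order asked, and still so for the second after the job is handed in, with the robot touching nothing.
It also fails if it takes over 112 s, if anything falls off the work surface, if the arm or the gripper's body presses on something with over 40 N, if the wrist force passes 120 N, or if a joint passes its speed limit or range.

## Working session

There is one attempt and no reset: what is moved stays moved. The work goes in short steps, Python scripts to look and compute and a tool call to move; the robot and the scene stay as the last step left them, time stands still between calls to the robot, and variables do not carry over. Pictures are saved under pics/ and viewed, at most 14 in all, crops included, and the job is handed in when it is done.

Besides the shell and the picture viewer there is one more tool, called after "Call:" in YAML: its name, and indented under it one key for each argument. jog_arm: Moves the arm, as the interface text tells. Its arguments: {"type":"object","properties":{"series":{"type":"array"},"grip_force":{"type":"number"}},"required":["series"]}

```bash
mkdir -p pics; ls; python3 - <<'E'
from cell import manip
import cv2
print(manip.finger_overhang); s=manip.read_state(); print(s)
for n in ("scene","side","wrist"):
    c=manip.camera(n); cv2.imwrite(f"pics/{n}0.png",c["frame"][:,:,::-1]); print(n,{k:v for k,v in c.items() if k!="frame"})
E
```

```text
pics
8.0
{'clock': 0.0, 'joints': array([-6.65858992e-02,  3.00468556e-01,  1.52158308e+00, -1.93193709e-05,
        1.32068301e+00, -6.65958842e-02]), 'qd': array([-9.13774892e-04, -1.02127393e-03, -1.26602112e-03,  1.46446913e-03,
        1.00213178e-03,  9.71151320e-06]), 'effort': array([-1.53750298e-03, -5.31805658e+01, -3.52735734e+01,  7.07558286e-02,
        2.43994006e-02, -4.79655944e-05]), 'eef_pos': array([5.49716323e+02, 1.82678489e-02, 1.83886889e+02]), 'eef_rot': array([-3.14045195e+00, -5.73245679e-05,  1.57081107e+00]), 'wrist_force': array([ 0.05891862, -0.12178743,  0.30066945]), 'moment': array([ 0.00441811,  0.05746994, -0.0077357 ]), 'finger_force': 0.0, 'finger_gap': 93.959675840487}
scene {'vfov': 57.12530239431055, 'cx': 333.1875088077289, 'cy': 242.76384321434543, 'k1': 0.03126192871765057, 'R': array([[ 0.84713423,  0.53114789, -0.01566901],
       [ 0.45503594, -0.74033947, -0.49481285],
       [-0.27441919,  0.41204295, -0.86885829]]), 't': array([-490.1179691 , -298.35503865, 1084.75857947])}
side {'vfov': 46.65183862380468, 'cx': 322.5506885089055, 'cy': 240.65556691212635, 'k1': -0.1398400032135221, 'R': array([[-0.87416227, -0.48554747,  0.00916462],
       [-0.25057862,  0.43480683, -0.8649586 ],
       [ 0.41599362, -0.75841063, -0.50175954]]), 't': array([522.28872301, 192.97838247, 842.60740212])}
wrist {'vfov': 68.37157901912312, 'cx': 320.0723634024586, 'cy': 239.61073283132797, 'k1': -0.043949423967863374, 'hand_eye': array([[-1.67707741e-04, -9.57797112e-01, -2.87445062e-01,
         8.45983853e+01],
       [ 9.99999970e-01, -1.09552568e-04, -2.18402090e-04,
        -1.10405258e+00],
       [ 1.77694547e-04, -2.87445090e-01,  9.57797102e-01,
        -2.00790915e+02],
       [ 0.00000000e+00,  0.00000000e+00,  0.00000000e+00,
         1.00000000e+00]])}
```

View pics/scene0.png

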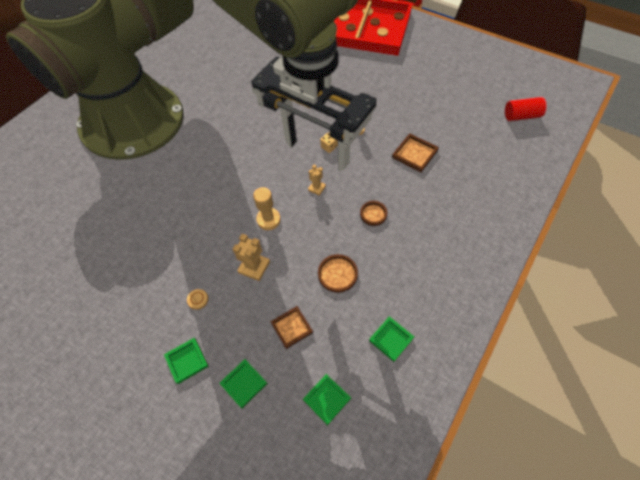

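View pics/side0.png

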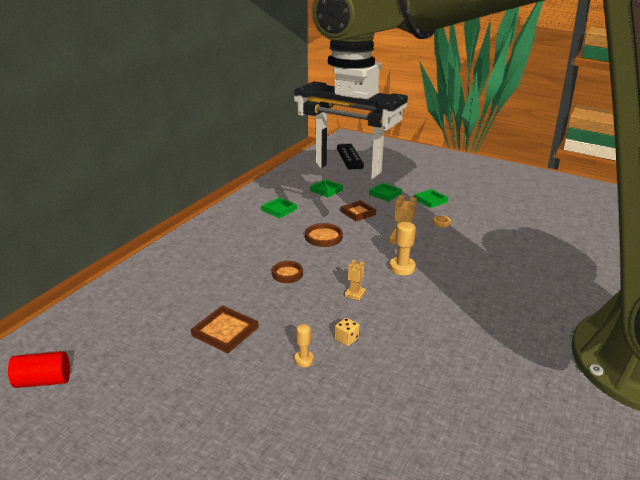

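View pics/wrist0.png

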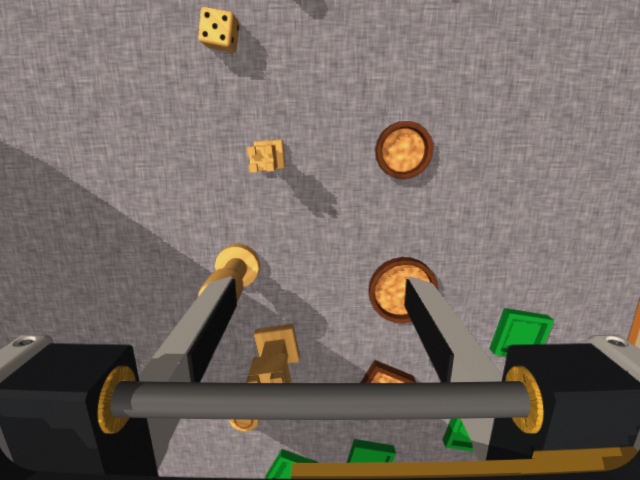

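The side view shows the brown trays: big square (225,328), small round (287,271), big round (323,235) and small square (358,211). The green look-alikes are at (279,207), (326,188), (385,191) and (431,198). The pieces are big_round (404,250), big_square (404,215, partly hidden), small_square (355,280) and small_round (304,345). The brown, cork-floored tray at (358,211) is the only one that fits tray_small_square, because its look-alikes are green. In the scene view it is at (292,327).

```bash
cat > h.py <<'E'
import numpy as np, cv2
from scipy.spatial.transform import Rotation as Ro
from cell import manip
def shot(n):
    s=manip.read_state(); c=manip.camera(n)
    if n=="wrist":
        T=np.eye(4); T[:3,:3]=Ro.from_euler("xyz",s["eef_rot"]).as_matrix(); T[:3,3]=s["eef_pos"]
        T=T@c["hand_eye"]; c["Rwc"],c["o"]=T[:3,:3],T[:3,3]
    else: c["Rwc"]=c["R"].T; c["o"]=-c["R"].T@c["t"]
    c["f"]=240/np.tan(np.radians(c["vfov"]/2)); c["img"]=np.ascontiguousarray(c["frame"][:,:,::-1])
    return c
def rays(c,p):
    p=np.asarray(p,float).reshape(-1,2); d=(p-[c["cx"],c["cy"]])/c["f"]; u=d.copy()
    for _ in range(10): u=d/(1+c["k1"]*(u**2).sum(1,keepdims=True))
    return np.c_[u,np.ones(len(u))]@c["Rwc"].T
def plane(c,p,z):
    d=rays(c,p); return c["o"]+d*((z-c["o"][2])/d[:,2:])
def tri(cs,ps):
    A=np.zeros((3,3));b=np.zeros(3)
    for c,p in zip(cs,ps):
        d=rays(c,p)[0]; d/=np.linalg.norm(d); M=np.eye(3)-np.outer(d,d); A+=M;b+=M@c["o"]
    return np.linalg.solve(A,b)
E
python3 - <<'E'
from h import *
np.set_printoptions(precision=1,suppress=True)
c=shot("side")
for n,p,z in [("tbs",(225,328),8),("tsr",(287,271),8),("tbr",(323,235),8),("tss",(358,211),8),("br",(403,266),12),("ss",(355,293),9),("sr",(304,359),9),("die",(347,331),15),("dr",(442,221),6),("g1",(279,207),8),("g2",(326,188),8),("g3",(385,191),8),("g4",(431,198),8)]: print(n,plane(c,p,z)[0])
s=shot("scene")
for n,p,z in [("tbs",(416,153),8),("tsr",(373,213),8),("tbr",(338,273),8),("tss",(292,327),8),("br",(268,219),12),("bs",(253,267),12),("ss",(317,187),9)]: print(n,plane(s,p,z)[0])
for n,c,pts in [("side",c,[(225,328),(287,271),(225,310),(404,232),(355,270),(304,335),(347,325),(358,211)])]:
    h=cv2.cvtColor(c["img"],cv2.COLOR_BGR2HSV)
    for x,y in pts: print((x,y),h[y,x])
E
```

```text
tbs [632.7 264.6   8. ]
tsr [635.4  70.    8. ]
tbr [643.4 -84.5   8. ]
tss [ 628.1 -221.5    8. ]
br [449.1 -49.6  12. ]
ss [491.8  71.6   9. ]
sr [482.7 264.8   9. ]
die [453.1 179.7  15. ]
dr [ 445.7 -275.9    6. ]
g1 [ 794.8 -148.3    8. ]
g2 [ 751.3 -294.4    8. ]
g3 [ 617.8 -352.3    8. ]
g4 [ 505.8 -372.6    8. ]
tbs [638.4 261.2   8. ]
tsr [635.7  67.3   8. ]
tbr [646.7 -90.8   8. ]
tss [ 632.6 -228.3    8. ]
br [457.2 -62.9  12. ]
bs [ 498.6 -168.9   12. ]
ss [498.  62.   9.]
(225, 328) [ 15 178 221]
(287, 271) [ 16 176 231]
(225, 310) [ 11 203  73]
(404, 232) [ 18 168 227]
(355, 270) [ 19 167 228]
(304, 335) [ 20 160 237]
(347, 325) [ 17 165 161]
(358, 211) [ 14 180 170]
```

Call:
jog_arm:
  series:
    - [0,1,0.2,0,0,0,0]
    - [0,1,0.2,0,0,0,0]
    - [0,1,0.2,0,0,0,0]
    - [0,1,0.2,0,0,0,0]
    - [0,1,0.2,0,0,0,0]
    - [0,1,0.2,0,0,0,0]
    - [0,1,0.2,0,0,0,0]

```text
clock: 0.83
eef_pos: [549.9, 118.9, 208.0]
eef_rot: [-3.141, 0.0, 1.57]
wrist_force: [-0.1, 0.7, 0.3]
finger_gap: 94.0
finger_force: 0.0
```

```bash
python3 - <<'E'
from h import *
import pickle
c=shot("wrist"); cv2.imwrite("pics/w1.png",c["img"]); pickle.dump(c,open("w1.pkl","wb")); print(c["o"],manip.read_state()["eef_pos"])
E
```

```text
[549.06563818 203.59296308 408.81716847] [549.98574262 118.85300209 208.12074927]
```

Call:
jog_arm:
  series:
    - [0,-1,0,0,0,0,0]
    - [0,-1,0,0,0,0,0]
    - [0,-1,0,0,0,0,0]
    - [0,-1,0,0,0,0,0]
    - [0,-1,0,0,0,0,0]
    - [0,-1,0,0,0,0,0]
    - [0,-1,0,0,0,0,0]

```text
clock: 1.47
eef_pos: [550.0, 0.5, 208.4]
eef_rot: [-3.142, -0.0, 1.571]
wrist_force: [-0.0, -0.6, 1.0]
finger_gap: 93.9
finger_force: 0.0
```

Call:
jog_arm:
  series:
    - [0,-1,0,0,0,0,0]
    - [0,-1,0,0,0,0,0]
    - [0,-1,0,0,0,0,0]
    - [0,-1,0,0,0,0,0]
    - [0,-1,0,0,0,0,0]
    - [0,-1,0,0,0,0,0]
    - [0,-1,0,0,0,0,0]

```text
clock: 2.05
eef_pos: [550.2, -118.5, 208.5]
eef_rot: [-3.142, -0.0, 1.573]
wrist_force: [-0.6, 1.1, -0.0]
finger_gap: 94.4
finger_force: 0.0
```

Call:
jog_arm:
  series:
    - [0,-0.8,0,0,0,0,0]
    - [0,-0.8,0,0,0,0,0]
    - [0,-0.8,0,0,0,0,0]
    - [0,-0.8,0,0,0,0,0]
    - [0,-0.8,0,0,0,0,0]
    - [0,-0.8,0,0,0,0,0]
    - [0,-0.8,0,0,0,0,0]

```text
clock: 2.63
eef_pos: [550.3, -214.4, 208.6]
eef_rot: [3.141, -0.0, 1.573]
wrist_force: [-0.6, -0.6, -0.5]
finger_gap: 94.2
finger_force: 0.0
```

```bash
python3 - <<'E'
from h import *
import pickle
c=shot("wrist"); cv2.imwrite("pics/w2.png",c["img"]); pickle.dump(c,open("w2.pkl","wb")); print(c["o"],manip.read_state()["eef_pos"])
for n in ("scene","side"): pickle.dump(shot(n),open(n+".pkl","wb"))
E
```

```text
[ 549.00778969 -129.77462711  409.42649379] [ 550.29361163 -214.53187219  208.66898284]
```

View pics/w1.png

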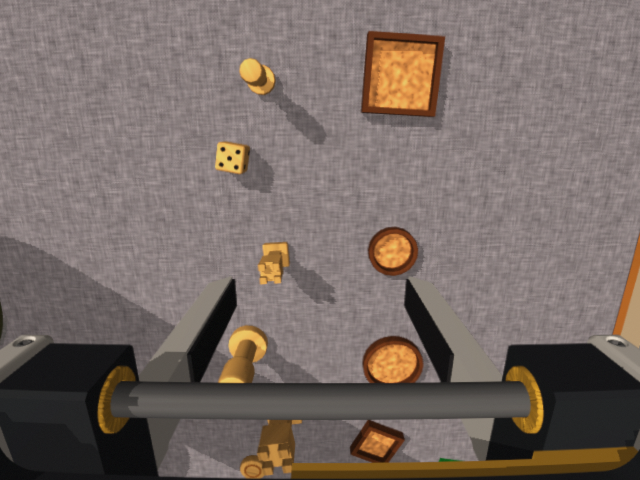

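View pics/w2.png

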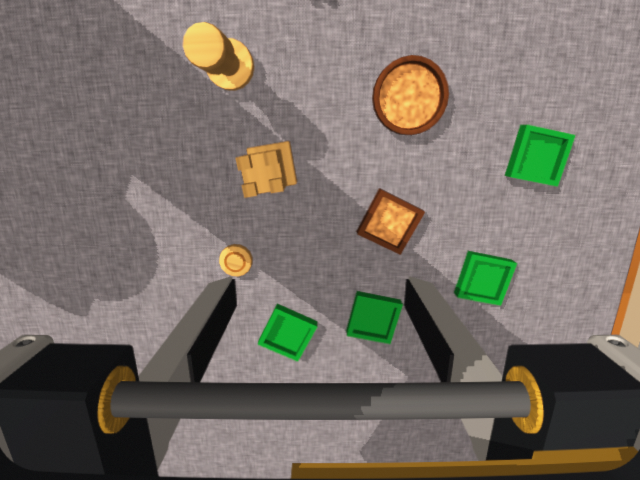

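w1: small_round's head is at (251,70), the die at (232,157), small_square at (272,263), tray_big_square at (402,75) and tray_small_round at (393,251). w2: big_round's head is at (204,45), big_square at (265,170), tray_big_round at (410,95), and the brown small square tray at (390,221). The green look-alikes are at (540,155), (486,278), (374,317) and (288,332).

```bash
python3 - <<'E'
from h import *
import pickle
np.set_printoptions(precision=1,suppress=True)
W={k:pickle.load(open(k+".pkl","rb")) for k in("w1","w2")}
def cont(k,seed):
    c=W[k]; h=cv2.cvtColor(c["img"],cv2.COLOR_BGR2HSV); m=cv2.inRange(h,(4,95,35),(28,255,255)); m[340:]=0
    cs,_=cv2.findContours(m,cv2.RETR_EXTERNAL,cv2.CHAIN_APPROX_NONE)
    return max((q for q in cs if cv2.pointPolygonTest(q,seed,False)>=0),key=cv2.contourArea)[:,0,:]
for n,k,s in [("tbs","w1",(402,75)),("tsr","w1",(393,251)),("tbr","w2",(410,95)),("tss","w2",(390,221)),("die","w1",(240,160)),("dr","w2",(236,261))]:
    P=plane(W[k],cont(k,s),7)[:,:2].astype(np.float32); print(n,"rect",cv2.minAreaRect(P),"circ",cv2.minEnclosingCircle(P))
for n,k,s,rh,H,rf,zf in [("sr","w1",(251,70),11,66,15,5),("br","w2",(204,45),18,96,25,7),("ss","w1",(268,265),11,66,15,5),("bs","w2",(265,180),18,94,24,7)]:
    c=W[k]; q=cont(k,s); P=plane(c,q,H)[:,:2]; F=plane(c,q,0)[:,:2]; o=c["o"][:2]
    u=P.mean(0)-o; u/=np.linalg.norm(u); v=np.array([-u[1],u[0]])
    a=P@u; far=P[a>a.max()-rh]; 
    print(n,"head circ",cv2.minEnclosingCircle(far.astype(np.float32)),"far-c",o+u*((P-o)@u).max()-u*rh+v*((far-o)@v).mean())
    b=F@u; near=F[b<b.min()+rf]; print("  foot near-c",o+u*((F-o)@u).min()+u*rf+v*((near-o)@v).mean(),"bbox px",q.min(0),q.max(0))
    if n[1]=="s":
        ap=cv2.approxPolyDP(q.reshape(-1,1,2),2.0,True)[:,0,:]; X=plane(c,ap,H)[:,:2]
        for i in range(len(ap)):
            d=X[(i+1)%len(ap)]-X[i]; print("   ",ap[i],"len %.0f ang %.0f"%(np.hypot(*d),np.degrees(np.arctan2(d[1],d[0]))%90))
I1,I2=W["w1"]["img"],W["w2"]["img"]
cr=[cv2.resize(i[y-40:y+40,x-40:x+40],(400,400),interpolation=cv2.INTER_CUBIC) for i,x,y in [(I2,265,170),(I2,390,221)]]
cr2=[cv2.resize(i[y-25:y+25,x-25:x+25],(200,200),interpolation=cv2.INTER_CUBIC) for i,x,y in [(I1,272,263),(I1,257,75),(I2,215,57),(I2,374,317)]]
cv2.imwrite("pics/crop.png",np.vstack([np.hstack(cr),np.hstack(cr2)]))
E
```

```text
tbs rect ((635.0101318359375, 264.1915588378906), (80.14949798583984, 80.83446502685547), 86.97528076171875) circ ((635.2896728515625, 263.9369201660156), 55.38508605957031)
tsr rect ((635.9180297851562, 67.51683044433594), (58.75886154174805, 61.30772399902344), 47.35778045654297) circ ((635.7488403320312, 68.10607147216797), 31.262155532836914)
tbr rect ((645.8043823242188, -89.91714477539062), (81.05670166015625, 79.54693603515625), 44.38184356689453) circ ((645.5303344726562, -89.6882095336914), 40.872962951660156)
tss rect ((630.99609375, -228.96922302246094), (59.45993423461914, 61.76036071777344), 64.20843505859375) circ ((631.0302734375, -228.6147003173828), 41.24949264526367)
die rect ((450.20111083984375, 178.58924865722656), (33.17139434814453, 36.41456604003906), 79.5387954711914) circ ((450.24249267578125, 178.54518127441406), 22.876365661621094)
dr rect ((445.9599914550781, -276.6739196777344), (41.51121139526367, 39.07239532470703), 86.81905364990234) circ ((446.49560546875, -276.7274475097656), 21.086151123046875)
sr head circ ((485.6507873535156, 259.5537414550781), 
[... 392 characters left out ...]
284]
    [286 242] len 25 ang 7
    [262 245] len 11 ang 3
    [263 255] len 11 ang 60
    [258 264] len 23 ang 5
    [261 284] len 9 ang 31
    [268 280] len 13 ang 80
    [280 282] len 17 ang 81
    [282 267] len 8 ang 24
    [289 264] len 24 ang 6
bs head circ ((485.5639953613281, -165.669921875), 19.413253784179688) far-c [ 489.7 -165.2]
  foot near-c [ 501.1 -162.7] bbox px [235 141] [296 197]
    [288 141] len 34 ang 8
    [249 147] len 7 ang 66
    [246 155] len 10 ang 15
    [235 158] len 9 ang 8
    [237 168] len 6 ang 44
    [242 173] len 21 ang 1
    [244 197] len 23 ang 14
    [268 191] len 13 ang 0
    [283 191] len 6 ang 62
    [286 185] len 9 ang 11
    [296 183] len 37 ang 10
```

View pics/crop.png

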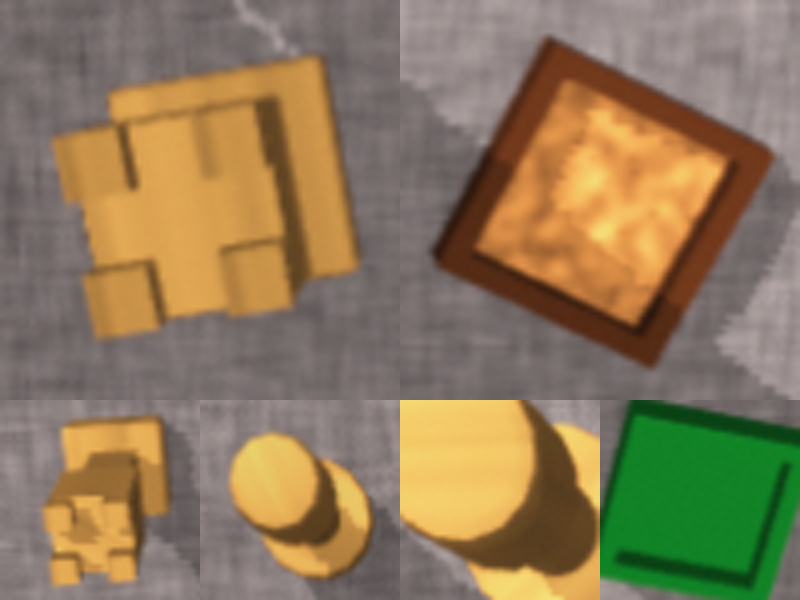

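The crop shows big_square's crown and foot, the brown tray with a cork floor at (390,221) (confirmed as tray_small_square), and a green look-alike for contrast. Next I cast the tooth and foot corners read from the crop.

```bash
python3 - <<'E'
from h import *
import pickle
np.set_printoptions(precision=1,suppress=True)
W={k:pickle.load(open(k+".pkl","rb")) for k in("w1","w2")}
def go(n,k,o,s,head,foot,H,F):
    c=W[k]; T=plane(c,np.array(head)/s+o-.4,H)[:,:2]; B=plane(c,np.array(foot)/s+o-.4,F)[:,:2]
    print(n,"crown",(T[0]+T[1]+T[2]+T[3])/4,"foot",(B[0]+B[2])/2)
    for X in(T,B):
        d=np.diff(X,axis=0); print("  ",np.hypot(*d.T),np.degrees(np.arctan2(d[:,1],d[:,0]))%90)
go("bs","w2",(225,130),5,[(52,138),(98,340),(293,308),(262,97)],[(110,90),(325,55),(358,268)],94,14)
go("ss","w1",(247,238),4,[(45,108),(52,184),(137,178),(130,97)],[(63,27),(160,18),(168,112)],66,10)
E
```

```text
bs crown [ 495.7 -163.9] foot [ 495.8 -163.3]
   [36.2 35.9 37.1] [9.6 9.3 6.8]
   [47.6 46.5] [8.8 7.9]
ss crown [495.6  64.1] foot [495.4  64.6]
   [21.4 22.6 22.7] [1.9 4.4 2.6]
   [29.  29.7] [5.5 3. ]
```

Call:
jog_arm:
  series:
    - [-0.2,0.2,0,0,0,0.05,0]
    - [-0.452,0.437,-0.2,0,0,0.1,0]
    - [-0.452,0.437,-0.4,0,0,0.1,0]
    - [-0.452,0.437,-0.6,0,0,0.1,0]
    - [-0.452,0.437,-0.6,0,0,0.1,0]
    - [-0.452,0.437,-0.6,0,0,0.1,0]
  grip_force: 20

```text
clock: 3.28
eef_pos: [495.7, -163.2, 136.6]
eef_rot: [-3.141, -0.001, 1.728]
wrist_force: [0.2, -0.1, 0.6]
finger_gap: 94.1
finger_force: 0.0
```

Call:
jog_arm:
  series:
    - [0,0,-0.15,0,0,0,0]
    - [0,0,-0.3,0,0,0,0]
    - [0,0,-0.45,0,0,0,0]
    - [0,0,-0.637,0,0,0,0]
    - [0,0,-0.637,0,0,0,0]
    - [0,0,-0.637,0,0,0,0]

```text
clock: 3.78
eef_pos: [496.3, -163.8, 61.1]
eef_rot: [3.141, 0.0, 1.728]
wrist_force: [0.5, -0.2, 0.9]
finger_gap: 94.1
finger_force: 0.0
```

```bash
python3 - <<'E'
from h import *
cv2.imwrite("pics/b1.png",np.hstack([cv2.resize(shot("side")["img"][120:280,300:480],(450,400)),cv2.resize(shot("wrist")["img"][240:480,140:500],(350,400))]))
E
```

```text
(no output)
```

View pics/b1.png

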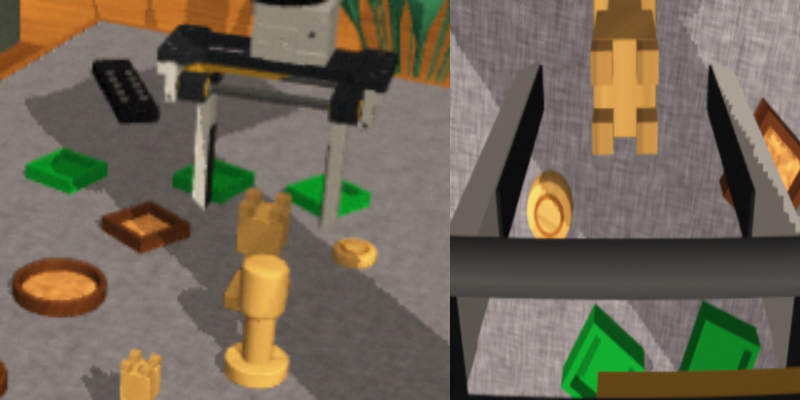

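The crop shows big_square centred laterally between the fingers, but in the side view the fingertips look slightly behind it. I'll check by projection.

```bash
python3 - <<'E'
from h import *
s=manip.read_state(); print(s["eef_pos"],s["finger_gap"])
for n in("side","scene"):
    c=manip.camera(n); f=240/np.tan(np.radians(c["vfov"]/2))
    def pr(X):
        q=c["R"]@np.array(X)+c["t"]; u=q[:2]/q[2]; u=u*(1+c["k1"]*(u@u)); return np.round(u*f+[c["cx"],c["cy"]],1)
    p=s["eef_pos"]; a=np.radians(9); d=np.array([np.cos(a),np.sin(a),0])
    print(n,"tips",[pr(p+d*g-[0,0,8]) for g in(-53,53)],"crown bottom/top",pr([495.8,-163.6,52]),pr([495.8,-163.6,94]),"foot",pr([495.8,-163.6,0]))
    if n=="scene": cv2.imwrite("pics/b2.png",cv2.resize(c["frame"][170:320,160:360,::-1],(800,600),interpolation=cv2.INTER_CUBIC))
E
```

```text
[ 496.87940589 -164.00706924   62.04252441] 94.15989364730622
side tips [array([429.2, 221. ]), array([379.1, 212.4])] crown bottom/top [404.2 217.7] [405.9 199.4] foot [402.2 239.5]
scene tips [array([225.5, 245.2]), array([275.1, 264.3])] crown bottom/top [249.9 254.7] [245.7 243.8] foot [254.6 267. ]
```

View pics/b2.png

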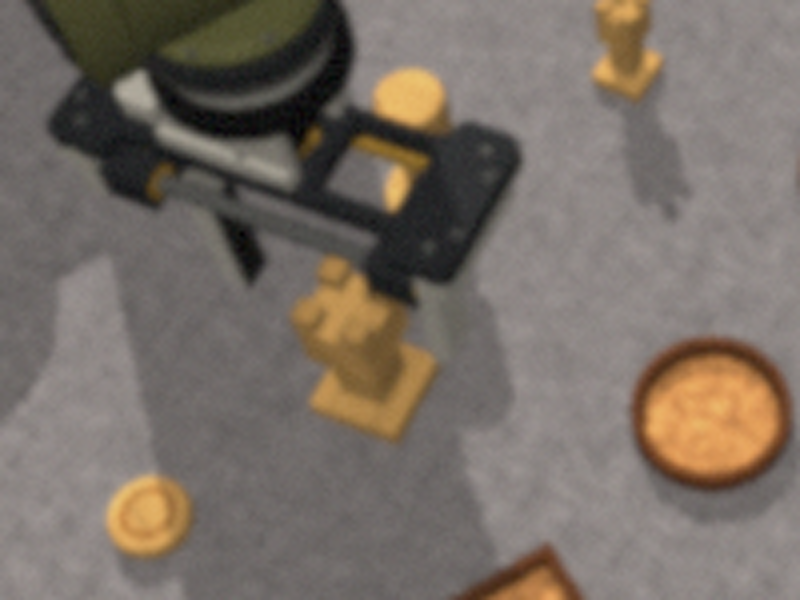

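```bash
python3 - <<'E'
from h import *
a,b=shot("side"),shot("scene")
L=tri([a,b],[(432,210),(222.5,240.7)]); R=tri([a,b],[(381.2,202.8),(270,258.8)])
print(L,R,(L+R)/2)
cv2.imwrite("pics/b3.png",cv2.resize(a["img"][140:260,340:500],(800,600),interpolation=cv2.INTER_CUBIC))
E
```

```text
[ 444.27763511 -175.73343165   77.28205121] [ 545.45596484 -158.58687723   76.42659999] [ 494.86679998 -167.16015444   76.8543256 ]
```

View pics/b3.png

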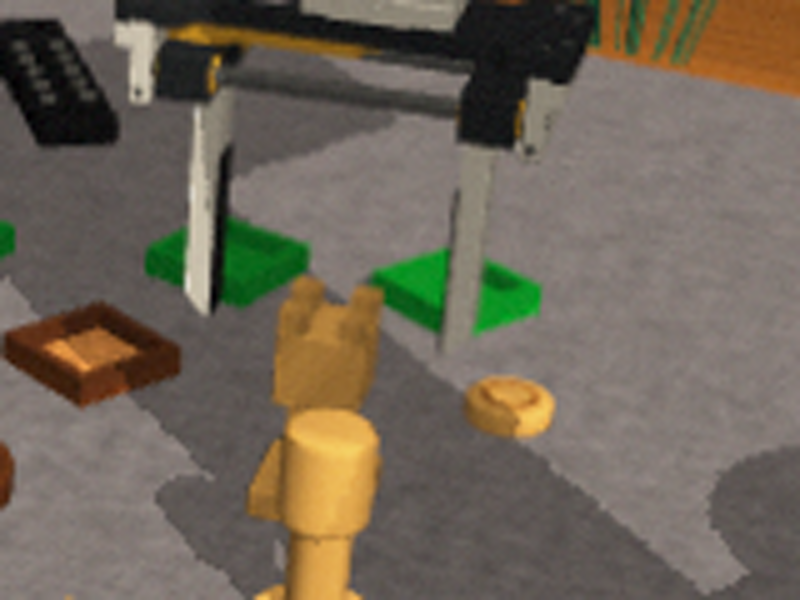

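By triangulation the fingertips are at z≈77 with the TCP at z≈62. The wrist picture agrees: gap 94 mm over 169 px puts the tips at tool z ≈ -17, not +8. The pieces' sizes and positions agree across views, so I go by the images and lower 22 mm more. That height is clear of the foot and the table under either reading.

Call:
jog_arm:
  series:
    - [0,0,-0.1,0,0,0,0]
    - [0,0,-0.183,0,0,0,0]
    - [0,0,-0.183,0,0,0,0]
    - [0,0,-0.183,0,0,0,0]

```text
clock: 4.42
eef_pos: [495.5, -163.5, 37.8]
eef_rot: [-3.141, -0.001, 1.728]
wrist_force: [-0.1, -0.7, 0.1]
finger_gap: 93.9
finger_force: 0.0
```

```bash
python3 - <<'E'
from h import *
a=shot("side"); print(manip.read_state()["eef_pos"])
cv2.imwrite("pics/b4.png",np.hstack([cv2.resize(a["img"][140:260,340:500],(400,300)),cv2.resize(shot("scene")["img"][170:320,160:360],(400,300))]))
E
```

```text
[ 495.82105455 -163.57432214   38.24577985]
```

View pics/b4.png

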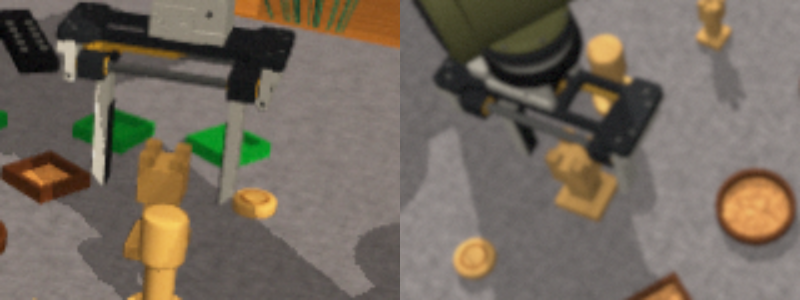

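The tips are now at side (381,214) and (430,222), which is the projection expected for z≈53, level with the bottom of the crown. Close and lift.

Call:
jog_arm:
  series:
    - [0,0,0,0,0,0,0.3]
    - [0,0,0,0,0,0,0.5]
    - [0,0,0,0,0,0,0.6]
    - [0,0,0,0,0,0,0.7]
    - [0,0,0,0,0,0,0.8]
    - [0,0,0,0,0,0,1]
    - [0,0,0,0,0,0,1]
    - [0,0,0,0,0,0,1]
  grip_force: 20

```text
clock: 5.18
eef_pos: [495.8, -163.6, 38.1]
eef_rot: [3.142, 0.0, 1.728]
wrist_force: [0.4, -0.2, -1.0]
finger_gap: 44.2
finger_force: 0.0
```

Call:
jog_arm:
  series:
    - [0,0,0,0,0,0,1]
    - [0,0,0,0,0,0,1]
    - [0,0,0,0,0,0,1]
    - [0,0,0,0,0,0,1]
    - [0,0,0,0,0,0,1]

```text
clock: 5.6
eef_pos: [495.7, -163.6, 38.0]
eef_rot: [-3.142, -0.0, 1.728]
wrist_force: [-0.1, 0.0, -0.6]
finger_gap: 36.3
finger_force: 20.0
```

Call:
jog_arm:
  series:
    - [0,0,0.2,0,0,0,1]
    - [0,0,0.5,0,0,0,1]
    - [0,0,0.8,0,0,0,1]
    - [0,0,1,0,0,0,1]
    - [0,0,1,0,0,0,1]
    - [0,0,1,0,0,0,1]

```text
clock: 6.1
eef_pos: [496.1, -163.7, 158.7]
eef_rot: [3.14, 0.001, 1.728]
wrist_force: [0.0, -0.1, -1.7]
finger_gap: 36.0
finger_force: 20.0
```

Call:
jog_arm:
  series:
    - [0.1,0.15,0,0,0,0,1]
    - [0.2,0.4,0,0,0,-0.033,1]
    - [0.29,0.65,0,0,0,-0.067,1]
    - [0.29,0.891,0,0,0,-0.133,1]

```text
clock: 6.43
eef_pos: [530.8, -55.2, 155.9]
eef_rot: [-3.139, -0.0, 1.517]
wrist_force: [-0.0, -0.2, -0.2]
finger_gap: 36.2
finger_force: 19.9
```

Call:
jog_arm:
  series:
    - [0.07,0.22,0,0,0,0,1]
    - [0.15,0.45,0,0,0,0,1]
    - [0.22,0.67,0,0,0,0,1]
    - [0.29,0.891,0,0,0,0,1]

```text
clock: 6.77
eef_pos: [564.8, 51.7, 156.0]
eef_rot: [-3.139, 0.0, 1.519]
wrist_force: [-0.5, 0.6, -0.7]
finger_gap: 35.8
finger_force: 20.0
```

Call:
jog_arm:
  series:
    - [0.07,0.22,0,0,0,0,1]
    - [0.15,0.45,0,0,0,0,1]
    - [0.22,0.67,0,0,0,0,1]
    - [0.29,0.891,0,0,0,0,1]

```text
clock: 7.1
eef_pos: [599.7, 158.5, 155.7]
eef_rot: [-3.139, 0.001, 1.519]
wrist_force: [0.4, -1.2, -1.5]
finger_gap: 36.1
finger_force: 20.0
```

Call:
jog_arm:
  series:
    - [0.07,0.22,0,0,0,0,1]
    - [0.15,0.45,0,0,0,0,1]
    - [0.22,0.67,0,0,0,0,1]
    - [0.29,0.891,0,0,0,0,1]
    - [0.29,0.891,0,0,0,0,1]
    - [0.29,0.891,0,0,0,0,1]
    - [0.29,0.891,0,0,0,0,1]

```text
clock: 7.68
eef_pos: [634.4, 263.5, 156.2]
eef_rot: [-3.139, 0.001, 1.519]
wrist_force: [-0.3, -0.1, -0.7]
finger_gap: 35.8
finger_force: 20.0
```

Call:
jog_arm:
  series:
    - [0,0,-0.25,0,0,0,1]
    - [0,0,-0.5,0,0,0,1]
    - [0,0,-0.7,0,0,0,1]
    - [0,0,-0.85,0,0,0,1]
    - [0,0,-0.94,0,0,0,1]
    - [0,0,-0.94,0,0,0,1]
    - [0,0,-0.94,0,0,0,1]

```text
clock: 8.27
eef_pos: [635.1, 263.5, 45.7]
eef_rot: [3.142, 0.0, 1.518]
wrist_force: [0.6, 0.6, -0.6]
finger_gap: 35.7
finger_force: 20.0
```

```bash
python3 - <<'E'
from h import *
print(manip.read_state()["eef_pos"])
cv2.imwrite("pics/c1.png",np.hstack([cv2.resize(shot("side")["img"][220:380,120:320],(400,320)),cv2.resize(shot("scene")["img"][80:200,350:500],(400,320))]))
E
```

```text
[635.10828888 263.50190146  45.68276437]
```

View pics/c1.png

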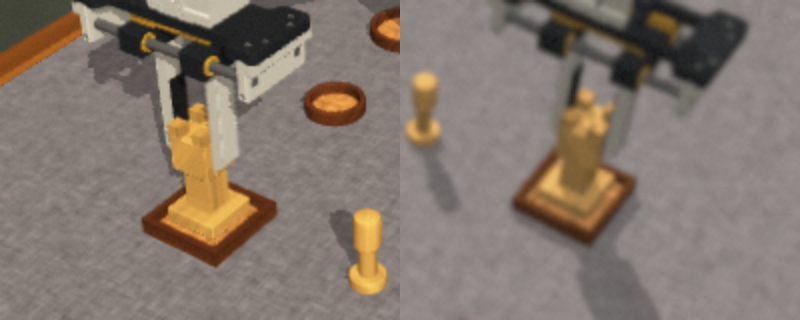

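big_square is over the tray floor, with margins all round. Lower and release.

Call:
jog_arm:
  series:
    - [0,0,-0.015,0,0,0,1]
    - [0,0,-0.028,0,0,0,1]
    - [0,0,-0.028,0,0,0,1]
    - [0,0,-0.028,0,0,0,1]

```text
clock: 8.7
eef_pos: [634.9, 264.1, 41.9]
eef_rot: [-3.142, -0.0, 1.519]
wrist_force: [0.6, 1.0, -1.2]
finger_gap: 36.1
finger_force: 20.0
```

Call:
jog_arm:
  series:
    - [0,0,0,0,0,0,0.6]
    - [0,0,0,0,0,0,0.3]
    - [0,0,0,0,0,0,0]
    - [0,0,0,0,0,0,0]
    - [0,0,0,0,0,0,0]
    - [0,0,0,0,0,0,0]
    - [0,0,0,0,0,0,0]
    - [0,0,0,0,0,0,0]

```text
clock: 9.37
eef_pos: [634.9, 264.1, 41.9]
eef_rot: [-3.142, -0.0, 1.519]
wrist_force: [-0.3, 0.1, -0.7]
finger_gap: 81.0
finger_force: 0.0
```

Call:
jog_arm:
  series:
    - [0,0,0.2,0,0,0,0]
    - [0,0,0.5,0,0,0,0]
    - [0,0,0.8,0,0,0,0]
    - [0,0,1,0,0,0,0]
    - [0,0,1,0,0,0,0]

```text
clock: 9.78
eef_pos: [636.8, 264.8, 168.5]
eef_rot: [3.133, -0.003, 1.519]
wrist_force: [0.5, 0.4, 0.9]
finger_gap: 93.7
finger_force: 0.0
```

Call:
jog_arm:
  series:
    - [-0.2,0,0,0,0,0,0]
    - [-0.5,0,0,0,0,0,0]
    - [-0.8,0,0,0,0,0,0]
    - [-1,-0.038,0,0,0,0,0]
    - [-1,-0.038,0,0,0,0,0]

```text
clock: 10.2
eef_pos: [511.5, 259.4, 161.8]
eef_rot: [-3.14, 0.0, 1.52]
wrist_force: [0.8, -0.1, 0.2]
finger_gap: 94.3
finger_force: 0.0
```

Call:
jog_arm:
  series:
    - [-0.241,0,-0.1,0,0,0,0]
    - [-0.241,0,-0.3,0,0,0,0]
    - [-0.241,0,-0.5,0,0,0,0]
    - [-0.241,0,-0.5,0,0,0,0]
    - [-0.241,0,-0.5,0,0,0,0]

```text
clock: 10.62
eef_pos: [485.9, 259.4, 101.3]
eef_rot: [-3.14, 0.001, 1.519]
wrist_force: [0.1, 0.4, 1.0]
finger_gap: 93.8
finger_force: 0.0
```

Call:
jog_arm:
  series:
    - [0,0,-0.2,0,0,0,0.1]
    - [0,0,-0.4,0,0,0,0.3]
    - [0,0,-0.55,0,0,0,0.4]
    - [0,0,-0.649,0,0,0,0.5]
    - [0,0,-0.649,0,0,0,0.5]
    - [0,0,-0.649,0,0,0,0.5]
  grip_force: 10

```text
clock: 11.12
eef_pos: [486.7, 259.7, 24.9]
eef_rot: [3.141, -0.0, 1.519]
wrist_force: [-0.1, 0.2, 0.9]
finger_gap: 57.9
finger_force: 0.0
```

Call:
jog_arm:
  series:
    - [0,0,0,0,0,0,0.6]
    - [0,0,0,0,0,0,0.65]
    - [0,0,0,0,0,0,0.7]
    - [0,0,0,0,0,0,0.75]
    - [0,0,0,0,0,0,1]
    - [0,0,0,0,0,0,1]
    - [0,0,0,0,0,0,1]
    - [0,0,0,0,0,0,1]

```text
clock: 11.78
eef_pos: [486.2, 259.6, 24.2]
eef_rot: [3.141, -0.0, 1.519]
wrist_force: [-0.3, -0.4, 3.1]
finger_gap: 21.7
finger_force: 10.0
```

Call:
jog_arm:
  series:
    - [0,0,0,0,0,0,1]
    - [0,0,0,0,0,0,1]
    - [0,0,0,0,0,0,1]

```text
clock: 12.03
eef_pos: [486.2, 259.6, 24.2]
eef_rot: [3.141, -0.0, 1.519]
wrist_force: [0.2, 0.1, 3.6]
finger_gap: 21.6
finger_force: 10.0
```

Call:
jog_arm:
  series:
    - [0,0,0.2,0,0,0,1]
    - [0,0,0.5,0,0,0,1]
    - [0,0,0.8,0,0,0,1]
    - [0,0,0.95,0,0,0,1]
    - [0,0,0.95,0,0,0,1]

```text
clock: 12.45
eef_pos: [487.5, 260.3, 142.1]
eef_rot: [3.136, -0.003, 1.519]
wrist_force: [-0.1, -1.4, 1.1]
finger_gap: 21.6
finger_force: 10.0
```

Call:
jog_arm:
  series:
    - [0.15,-0.2,0,0,0,0,1]
    - [0.3,-0.4,0,0,0,0,1]
    - [0.45,-0.6,0,0,0,0,1]
    - [0.624,-0.799,0,0,0,0,1]

```text
clock: 12.78
eef_pos: [560.8, 162.5, 136.5]
eef_rot: [-3.14, 0.001, 1.519]
wrist_force: [0.2, -0.7, 0.4]
finger_gap: 21.8
finger_force: 10.0
```

Call:
jog_arm:
  series:
    - [0.15,-0.2,0,0,0,0,1]
    - [0.3,-0.4,0,0,0,0,1]
    - [0.45,-0.6,0,0,0,0,1]
    - [0.624,-0.799,0,0,0,0,1]
    - [0.624,-0.799,0,0,0,0,1]
    - [0.624,-0.799,0,0,0,0,1]

```text
clock: 13.28
eef_pos: [635.6, 66.6, 135.9]
eef_rot: [-3.139, 0.0, 1.517]
wrist_force: [-0.4, 0.7, -0.2]
finger_gap: 21.6
finger_force: 10.0
```

Call:
jog_arm:
  series:
    - [0,0,-0.25,0,0,0,1]
    - [0,0,-0.5,0,0,0,1]
    - [0,0,-0.7,0,0,0,1]
    - [0,0,-0.83,0,0,0,1]
    - [0,0,-0.89,0,0,0,1]
    - [0,0,-0.89,0,0,0,1]
    - [0,0,-0.89,0,0,0,1]

```text
clock: 13.87
eef_pos: [635.7, 68.4, 31.7]
eef_rot: [3.142, -0.0, 1.52]
wrist_force: [0.4, 0.0, -0.2]
finger_gap: 21.9
finger_force: 10.0
```

```bash
python3 - <<'E'
from h import *
print(manip.read_state()["eef_pos"])
cv2.imwrite("pics/c2.png",np.hstack([cv2.resize(shot("side")["img"][180:380,170:420],(400,320)),cv2.resize(shot("scene")["img"][120:240,320:470],(400,320))]))
E
```

```text
[635.67371812  68.41504057  31.65943569]
```

View pics/c2.png

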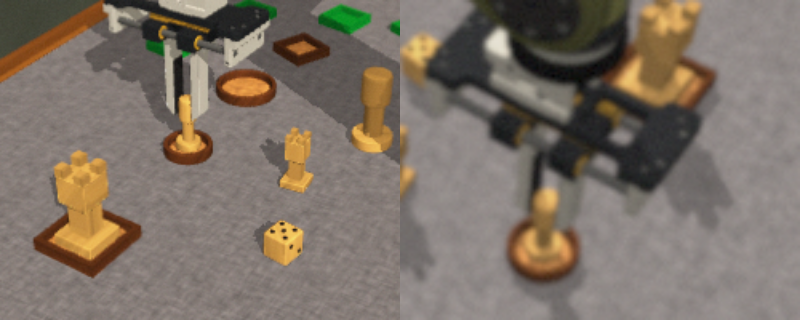

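The picture shows big_square standing in its tray and small_round centred over its own tray. Release it and go to small_square.

Call:
jog_arm:
  series:
    - [0,0,-0.015,0,0,0,1]
    - [0,0,-0.027,0,0,0,1]
    - [0,0,-0.027,0,0,0,1]
    - [0,0,-0.027,0,0,0,1]

```text
clock: 14.3
eef_pos: [635.8, 67.8, 28.1]
eef_rot: [3.142, -0.0, 1.519]
wrist_force: [-0.8, -0.5, 0.1]
finger_gap: 21.8
finger_force: 10.0
```

Call:
jog_arm:
  series:
    - [0,0,0,0,0,0,0.7]
    - [0,0,0,0,0,0,0.5]
    - [0,0,0,0,0,0,0.3]
    - [0,0,0,0,0,0,0.2]
    - [0,0,0,0,0,0,0.2]
    - [0,0,0,0,0,0,0.2]
    - [0,0,0,0,0,0,0.2]
    - [0,0,0,0,0,0,0.2]

```text
clock: 14.97
eef_pos: [635.8, 67.8, 28.0]
eef_rot: [-3.142, -0.0, 1.519]
wrist_force: [0.9, -0.1, 0.3]
finger_gap: 71.4
finger_force: 0.0
```

Call:
jog_arm:
  series:
    - [0,0,0.2,0,0,0,0.2]
    - [0,0,0.5,0,0,0,0.2]
    - [0,0,0.8,0,0,0,0.2]
    - [0,0,1,0,0,0,0.2]
    - [0,0,1,0,0,0,0.2]

```text
clock: 15.38
eef_pos: [637.9, 67.9, 154.1]
eef_rot: [3.133, -0.001, 1.519]
wrist_force: [-0.4, 0.1, 0.7]
finger_gap: 75.1
finger_force: 0.0
```

Call:
jog_arm:
  series:
    - [-0.2,0,0,0,0,0.078,0.2]
    - [-0.5,0,0,0,0,0.078,0.2]
    - [-0.8,-0.029,0,0,0,0.078,0.2]
    - [-1,-0.029,0,0,0,0.078,0.2]
    - [-1,-0.029,0,0,0,0.078,0.2]

```text
clock: 15.8
eef_pos: [512.4, 64.4, 147.7]
eef_rot: [-3.14, -0.0, 1.642]
wrist_force: [0.9, 0.2, 0.0]
finger_gap: 75.2
finger_force: 0.0
```

Call:
jog_arm:
  series:
    - [-0.169,0,-0.1,0,0,0,0.2]
    - [-0.169,0,-0.3,0,0,0,0.2]
    - [-0.169,0,-0.45,0,0,0,0.2]
    - [-0.169,0,-0.45,0,0,0,0.2]
    - [-0.169,0,-0.45,0,0,0,0.2]

```text
clock: 16.22
eef_pos: [495.5, 64.3, 93.6]
eef_rot: [-3.14, -0.0, 1.641]
wrist_force: [0.1, 0.7, 0.4]
finger_gap: 75.1
finger_force: 0.0
```

Call:
jog_arm:
  series:
    - [0,0,-0.2,0,0,0,0.3]
    - [0,0,-0.4,0,0,0,0.4]
    - [0,0,-0.52,0,0,0,0.5]
    - [0,0,-0.592,0,0,0,0.5]
    - [0,0,-0.592,0,0,0,0.5]
    - [0,0,-0.592,0,0,0,0.5]
  grip_force: 10

```text
clock: 16.72
eef_pos: [496.2, 64.4, 23.8]
eef_rot: [3.141, 0.0, 1.641]
wrist_force: [0.1, 0.3, -0.2]
finger_gap: 47.3
finger_force: 0.0
```

Call:
jog_arm:
  series:
    - [0,0,0,0,0,0,0.6]
    - [0,0,0,0,0,0,0.65]
    - [0,0,0,0,0,0,0.7]
    - [0,0,0,0,0,0,0.75]
    - [0,0,0,0,0,0,1]
    - [0,0,0,0,0,0,1]
    - [0,0,0,0,0,0,1]
    - [0,0,0,0,0,0,1]

```text
clock: 17.38
eef_pos: [495.8, 64.3, 23.2]
eef_rot: [3.141, 0.0, 1.641]
wrist_force: [0.0, -0.5, 4.1]
finger_gap: 22.0
finger_force: 10.0
```

Call:
jog_arm:
  series:
    - [0,0,0,0,0,0,1]
    - [0,0,0,0,0,0,1]
    - [0,0,0,0,0,0,1]

```text
clock: 17.63
eef_pos: [495.8, 64.3, 23.2]
eef_rot: [3.141, 0.0, 1.642]
wrist_force: [0.6, 0.2, 5.4]
finger_gap: 21.9
finger_force: 10.0
```

Call:
jog_arm:
  series:
    - [0,0,0.2,0,0,0,1]
    - [0,0,0.5,0,0,0,1]
    - [0,0,0.8,0,0,0,1]
    - [0,0,0.95,0,0,0,1]
    - [0,0,0.95,0,0,0,1]

```text
clock: 18.05
eef_pos: [496.9, 64.4, 140.6]
eef_rot: [3.136, 0.0, 1.642]
wrist_force: [0.4, 0.7, 0.0]
finger_gap: 22.2
finger_force: 10.0
```

Call:
jog_arm:
  series:
    - [0.09,-0.2,0,0,0,-0.05,1]
    - [0.19,-0.4,0,0,0,-0.1,1]
    - [0.28,-0.6,0,0,0,-0.15,1]
    - [0.376,-0.814,0,0,0,-0.2,1]

```text
clock: 18.38
eef_pos: [540.3, -34.2, 135.3]
eef_rot: [-3.139, 0.0, 1.324]
wrist_force: [0.2, 1.0, -0.1]
finger_gap: 22.4
finger_force: 10.0
```

Call:
jog_arm:
  series:
    - [0.09,-0.2,0,0,0,-0.05,1]
    - [0.19,-0.4,0,0,0,-0.1,1]
    - [0.28,-0.6,0,0,0,-0.133,1]
    - [0.376,-0.814,0,0,0,-0.133,1]

```text
clock: 18.72
eef_pos: [585.4, -132.0, 135.0]
eef_rot: [-3.139, 0.0, 1.115]
wrist_force: [0.5, -0.5, 0.2]
finger_gap: 21.9
finger_force: 10.0
```

Call:
jog_arm:
  series:
    - [0.09,-0.2,0,0,0,0,1]
    - [0.19,-0.4,0,0,0,0,1]
    - [0.28,-0.6,0,0,0,0,1]
    - [0.376,-0.814,0,0,0,0,1]
    - [0.376,-0.814,0,0,0,0,1]
    - [0.376,-0.814,0,0,0,0,1]

```text
clock: 19.22
eef_pos: [630.2, -229.5, 134.4]
eef_rot: [-3.138, 0.0, 1.117]
wrist_force: [-0.9, 0.7, -0.8]
finger_gap: 22.0
finger_force: 10.0
```

Call:
jog_arm:
  series:
    - [0,0,-0.25,0,0,0,1]
    - [0,0,-0.5,0,0,0,1]
    - [0,0,-0.7,0,0,0,1]
    - [0,0,-0.83,0,0,0,1]
    - [0,0,-0.89,0,0,0,1]
    - [0,0,-0.89,0,0,0,1]
    - [0,0,-0.89,0,0,0,1]

```text
clock: 19.8
eef_pos: [630.9, -228.2, 30.4]
eef_rot: [-3.142, -0.0, 1.119]
wrist_force: [1.2, -0.8, 0.9]
finger_gap: 22.1
finger_force: 10.0
```

```bash
python3 - <<'E'
from h import *
print(manip.read_state()["eef_pos"])
cv2.imwrite("pics/c3.png",np.hstack([cv2.resize(shot("side")["img"][140:300,250:450],(400,320)),cv2.resize(shot("scene")["img"][240:400,220:420],(400,320))]))
E
```

```text
[ 630.89759471 -228.17545048   30.41253925]
```

View pics/c3.png

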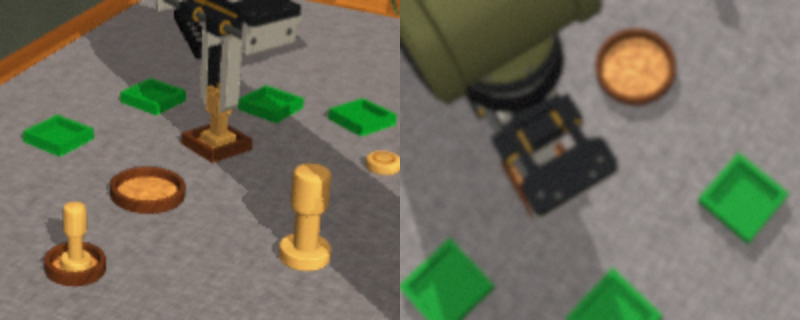

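small_square is within the brown tray, and small_round is standing in its tray. Release and go to big_round.

Call:
jog_arm:
  series:
    - [0,0,-0.015,0,0,0,1]
    - [0,0,-0.027,0,0,0,1]
    - [0,0,-0.027,0,0,0,1]
    - [0,0,-0.027,0,0,0,1]

```text
clock: 20.23
eef_pos: [630.9, -228.7, 27.0]
eef_rot: [3.142, -0.0, 1.118]
wrist_force: [0.3, 0.4, -0.0]
finger_gap: 21.7
finger_force: 10.0
```

Call:
jog_arm:
  series:
    - [0,0,0,0,0,0,0.7]
    - [0,0,0,0,0,0,0.5]
    - [0,0,0,0,0,0,0.3]
    - [0,0,0,0,0,0,0.2]
    - [0,0,0,0,0,0,0.2]
    - [0,0,0,0,0,0,0.1]
    - [0,0,0,0,0,0,0.1]
    - [0,0,0,0,0,0,0.1]

```text
clock: 20.9
eef_pos: [630.9, -228.7, 26.9]
eef_rot: [-3.142, -0.0, 1.118]
wrist_force: [1.3, 0.3, 0.4]
finger_gap: 71.5
finger_force: 0.0
```

Call:
jog_arm:
  series:
    - [0,0,0.2,0,0,0,0.1]
    - [0,0,0.5,0,0,0,0]
    - [0,0,0.8,0,0,0,0]
    - [0,0,1,0,0,0,0]
    - [0,0,1,0,0,0,0]

```text
clock: 21.32
eef_pos: [632.8, -229.5, 153.4]
eef_rot: [3.133, -0.0, 1.118]
wrist_force: [-0.3, 0.3, 2.0]
finger_gap: 93.7
finger_force: 0.0
```

Call:
jog_arm:
  series:
    - [-0.2,0.2,0,0,0,0,0]
    - [-0.4,0.4,0,0,0,0,0]
    - [-0.6,0.6,0,0,0,0,0]
    - [-0.8,0.8,0,0,0,0,0]
    - [-0.8,0.8,0,0,0,0,0]

```text
clock: 21.73
eef_pos: [531.5, -129.4, 146.2]
eef_rot: [-3.139, -0.0, 1.12]
wrist_force: [0.3, -1.0, -0.3]
finger_gap: 93.9
finger_force: 0.0
```

Call:
jog_arm:
  series:
    - [-0.2,0.2,0,0,0,0,0]
    - [-0.4,0.4,0,0,0,0,0]
    - [-0.672,0.611,-0.1,0,0,0,0]
    - [-0.672,0.611,-0.2,0,0,0,0]
    - [-0.672,0.611,-0.2,0,0,0,0]
    - [-0.672,0.611,-0.2,0,0,0,0]

```text
clock: 22.23
eef_pos: [454.7, -59.6, 123.0]
eef_rot: [-3.142, 0.0, 1.119]
wrist_force: [0.4, 0.0, 0.9]
finger_gap: 94.1
finger_force: 0.0
```

Call:
jog_arm:
  series:
    - [0,0,-0.2,0,0,0,0]
    - [0,0,-0.4,0,0,0,0]
    - [0,0,-0.55,0,0,0,0.1]
    - [0,0,-0.65,0,0,0,0.2]
    - [0,0,-0.65,0,0,0,0.3]
    - [0,0,-0.65,0,0,0,0.4]
  grip_force: 20

```text
clock: 22.73
eef_pos: [455.0, -60.0, 45.1]
eef_rot: [-3.141, 0.0, 1.118]
wrist_force: [0.1, 0.1, 0.1]
finger_gap: 70.7
finger_force: 0.0
```

Call:
jog_arm:
  series:
    - [0,0,0,0,0,0,0.45]
    - [0,0,0,0,0,0,0.5]
    - [0,0,0,0,0,0,0.55]
    - [0,0,0,0,0,0,0.6]
    - [0,0,0,0,0,0,0.65]
    - [0,0,0,0,0,0,1]
    - [0,0,0,0,0,0,1]
    - [0,0,0,0,0,0,1]

```text
clock: 23.4
eef_pos: [454.5, -59.4, 45.2]
eef_rot: [3.141, -0.0, 1.118]
wrist_force: [-0.6, 0.1, 3.5]
finger_gap: 35.6
finger_force: 20.0
```

Call:
jog_arm:
  series:
    - [0,0,0,0,0,0,1]
    - [0,0,0,0,0,0,1]
    - [0,0,0,0,0,0,1]

```text
clock: 23.65
eef_pos: [454.5, -59.4, 45.1]
eef_rot: [3.141, -0.0, 1.118]
wrist_force: [0.3, -0.4, 5.4]
finger_gap: 35.6
finger_force: 20.0
```

Call:
jog_arm:
  series:
    - [0,0,0.2,0,0,0,1]
    - [0,0,0.4,0,0,0,1]
    - [0,0,0.6,0,0,0,1]
    - [0,0,0.7,0,0,0,1]
    - [0,0,0.7,0,0,0,1]

```text
clock: 24.07
eef_pos: [455.2, -59.6, 131.0]
eef_rot: [3.138, -0.001, 1.118]
wrist_force: [0.3, -0.6, -1.7]
finger_gap: 35.6
finger_force: 20.0
```

Call:
jog_arm:
  series:
    - [0.2,-0.03,0,0,0,0,1]
    - [0.4,-0.06,0,0,0,0,1]
    - [0.6,-0.1,0,0,0,0,1]
    - [0.797,-0.127,0,0,0,0,1]

```text
clock: 24.4
eef_pos: [550.4, -74.8, 127.2]
eef_rot: [-3.14, 0.001, 1.118]
wrist_force: [-0.3, 0.5, -1.0]
finger_gap: 35.6
finger_force: 20.0
```

Call:
jog_arm:
  series:
    - [0.2,-0.03,0,0,0,0,1]
    - [0.4,-0.06,0,0,0,0,1]
    - [0.6,-0.1,0,0,0,0,1]
    - [0.797,-0.127,0,0,0,0,1]
    - [0.797,-0.127,0,0,0,0,1]
    - [0.797,-0.127,0,0,0,0,1]

```text
clock: 24.9
eef_pos: [645.1, -89.8, 126.2]
eef_rot: [-3.138, 0.001, 1.118]
wrist_force: [-0.1, 0.8, 0.0]
finger_gap: 35.6
finger_force: 20.0
```

Call:
jog_arm:
  series:
    - [0,0,-0.2,0,0,0,1]
    - [0,0,-0.4,0,0,0,1]
    - [0,0,-0.55,0,0,0,1]
    - [0,0,-0.64,0,0,0,1]
    - [0,0,-0.655,0,0,0,1]
    - [0,0,-0.667,0,0,0,1]
    - [0,0,-0.667,0,0,0,1]
    - [0,0,-0.667,0,0,0,1]

```text
clock: 25.57
eef_pos: [645.7, -89.9, 49.7]
eef_rot: [3.141, -0.0, 1.118]
wrist_force: [-0.5, -0.2, -0.7]
finger_gap: 35.7
finger_force: 20.0
```

Call:
jog_arm:
  series:
    - [0,0,-0.003,0,0,0,1]
    - [0,0,-0.003,0,0,0,1]
    - [0,0,-0.003,0,0,0,1]
    - [0,0,-0.003,0,0,0,1]

```text
clock: 25.9
eef_pos: [645.5, -89.9, 48.6]
eef_rot: [3.141, -0.0, 1.118]
wrist_force: [0.2, -0.5, -0.6]
finger_gap: 35.6
finger_force: 20.0
```

Call:
jog_arm:
  series:
    - [0,0,0,0,0,0,0.6]
    - [0,0,0,0,0,0,0.4]
    - [0,0,0,0,0,0,0.3]
    - [0,0,0,0,0,0,0.1]
    - [0,0,0,0,0,0,0.1]
    - [0,0,0,0,0,0,0]
    - [0,0,0,0,0,0,0]
    - [0,0,0,0,0,0,0]

```text
clock: 26.57
eef_pos: [645.5, -89.9, 48.5]
eef_rot: [3.142, -0.0, 1.118]
wrist_force: [0.4, -0.2, 0.5]
finger_gap: 80.9
finger_force: 0.0
```

Call:
jog_arm:
  series:
    - [0,0,0.2,0,0,0,0]
    - [0,0,0.5,0,0,0,0]
    - [0,0,0.8,0,0,0,0]
    - [0,0,1,0,0,0,0]
    - [0,0,1,0,0,0,0]

```text
clock: 26.98
eef_pos: [647.4, -90.2, 174.8]
eef_rot: [3.133, -0.002, 1.118]
wrist_force: [1.2, -0.9, 1.0]
finger_gap: 94.0
finger_force: 0.0
```

Call:
jog_arm:
  series:
    - [-0.2,0,0.2,0,0,0,0]
    - [-0.5,0,0.5,0,0,0,0]
    - [-0.8,0,0.7,0,0,0,0]
    - [-1,0,0.7,0,0,0,0]
    - [-1,0,0.7,0,0,0,0]
    - [-1,0,0.7,0,0,0,0]

```text
clock: 27.48
eef_pos: [524.9, -90.0, 253.2]
eef_rot: [3.14, -0.0, 1.118]
wrist_force: [0.0, -0.3, -0.4]
finger_gap: 93.9
finger_force: 0.0
```

```bash
python3 - <<'E'
from h import *
cv2.imwrite("pics/end.png",np.vstack([np.hstack([cv2.resize(shot("side")["img"][160:370,170:450],(400,300)),cv2.resize(shot("scene")["img"][130:370,180:500],(400,300))]),cv2.resize(shot("wrist")["img"][:300],(800,300))]))
E
```

```text
(no output)
```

View pics/end.png

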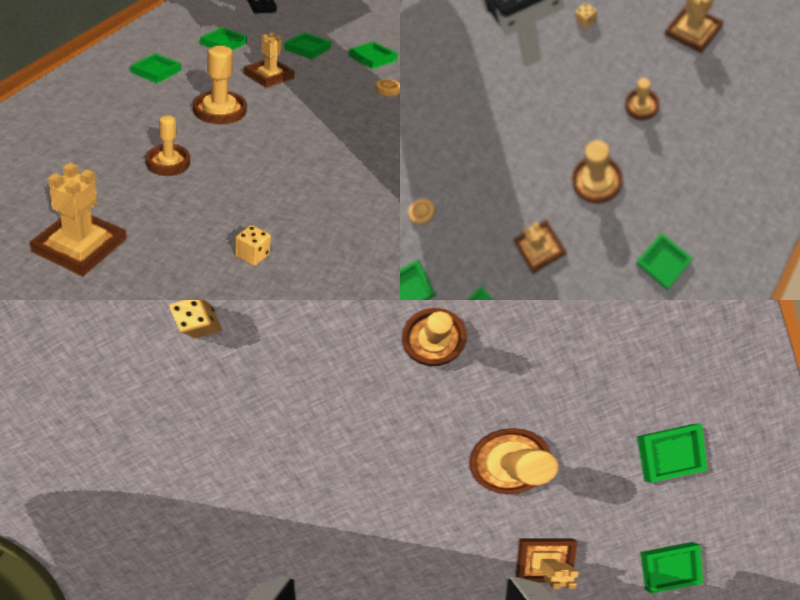

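All four pieces stand upright in their own trays, the die and draughtsman are where they were, and the arm is clear. I'm handing in.

```bash
python3 -c "
from cell import manip
print(manip.sign_off())"
```

```text
the job is handed in; nothing more can be done
None
```

I put all four pieces away, each standing upright in its own brown tray, left the die and draughtsman untouched, and handed the job in at about 28 s on the robot's clock.

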